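Reload the bench stapler at the shop's packing counter

ROBOT

A 6-joint arm with a two-finger parallel gripper is mounted at the origin on the work surface. World frame = base frame: x ahead of the robot, y to its left, z up, the work surface at z = 0. Lengths are in m, angles in rad, forces in N, time in s.
With the tool pointing down it reaches from about 0.375 to 0.9 m from the base axis. Payload 3.1 kg.
Tool frame: the origin (TCP) lies between the finger pads; the fingertips stand 8 mm ahead of it and the grasp point (between the pads) lies 11 mm behind it; z points along the fingers, y is the line along which they close (so a half turn about z gives the same grasp; the last joint's range is limited). The gripper opens to 85 mm and grips with 20 to 120 N. Pads are 22 mm wide; open, the fingers measure 114 mm over their backs; the gripper's body (76 mm by 85 mm) begins 54 mm behind the grasp point. The pads swing forward as they close: fully open they stand 13 mm farther back than shut.
Start: joints at [-1.496, 0.527, 1.433, -0, 1.181, -0.178], TCP at [0.156, -0.605, 0.239] pointing down, gripper open.
Joint ranges: [-3.08, 3.08], [-0.75, 2.2], [0.22, 2.44], [-1.43, 4.57], [0, 2.65], [-2.85, 2.85]. Speed limits (rad/s): [2.79, 2.79, 3.14, 3.14, 3.14, 3.14].

INTERFACE

Orientations are given as a unit quaternion [x, y, z, w].
In Python, from station import readout, cams, sign_off gives the robot as it stands.
- The arm moves only by the tool send_rows, never from a script. Its argument "commands" is text: rows parted by semicolons, each of 5 numbers parted by spaces: the finger opening in mm, from 0 to 85.4, then the shift along the tool's x, y, z each as a share of 0.02 m, from -1 to 1, then the turn about the tool's z as a share of 4 degrees, from -1 to 1. In form: grip dx dy dz spin; .... A call has 1 to 20 rows; each row shifts and turns the commanded pose from where the row before left it, along the tool's axes as they then stand; what a row does not reach is not made up. A row lasts 1/12 s, in which the tool goes at most 41.7 mm and 7.16 degrees, less where a joint would pass 70% of its speed; a pose out of reach is approached as far as the arm can. A call with a number of a shift or a turn outside -1 to 1 is refused whole. A call with a gripper value outside its range is refused whole. The fingers move at their own pace and stop on an object; "grip_force" is the grip in N (left out, the last holds). Time passes only in rows, so rows that do not move let the fingers close. It gives the time, the measured TCP pose, the force, the opening and the grip force at its end, in the units of the state.
- readout.sense(): the state, without advancing time (a new reading comes with each control period).
- cams.snapshot(name): name is "scene" or "side" or "wrist"; returns a dict with "pixels" (420x560x3 uint8, red, green, blue), "intrinsics" (3x3 intrinsics, pixels), "eye" and "rotation" of the camera in the world. Camera axes: x right, y down, z forward; pixel columns grow to the right and rows downward; lengths in m; the calibration is good to about 2 mm. A picture is of the moment at which its call begins. There is no depth.
- sign_off(): hands the job in; it is judged then, once.
The state is a dict: "t": time; "q": joint angles; "qd": joint speeds; "tau": joint torques, N m; "tcp_pos": TCP position; "tool_rot": TCP orientation; "force": force on the tool from outside, world axes, zero at the start; "ft_torque": the same for the moment, N m; "finger_gap": opening from 0.0 (shut) to 1.0 (fully open); "gripper_force": force on a finger pad.
Only numpy, scipy, OpenCV 4.12 (cv2) and the standard library are available. Lean on these libraries where they do the work, as an engineer would, in place of code of your own. Each camera call takes 0.05 s, during which the arm holds its last target. There are 200 camera calls.

TASK

Load the loose strip of carton staples into the magazine of the bench stapler: push it lengthwise against the sprung follower until its other end can go down behind the end lip, set it flat on the channel floor and let go. Then slide the cover rail fully shut over it. Do not force the strip against the stapler (it breaks up at about 25 N), do not move the stapler's neighbours on the counter, and take the hand away.

Things in the scene. Friction and masses are not known exactly. Their poses are not given: they have to be found in the camera images.
- strip_mid (a point): Centre (half-way up) of the loose strip of wide carton staples: one rigid copper-coloured inverted U, 90 long, 24 wide, 24 high, about 70 g, lying legs down on the counter at the start. x along its length (both ends alike), y across, z up.
- stapler: Fixed grey bench stapler, base 405 x 70 x 14 high. Origin under the base, below the middle of a strip loaded with the magazine in mid slot. x runs along the magazine from lip to follower, y across, z up. Base from x = -235 to +170; driver head on it from x = +105 to +165, top 107 above the counter. The rest is in the other entries (mm, stapler axes).
- seat (a point): On the stapler's origin line, 18 above the counter: the channel floor. The steel magazine is an open-topped channel, inner width 26 (strip: 1 clear each side), walls 14 high with flared tops, so fingers can hold only the top 10 of a seated strip. It is clamped anywhere within 18 either way along x in its slot; this place is NOT measured. A seated strip's centre is 12 above this.
- lip_mid (a point): Foot of the end lip's inner face at the channel's -x end, for the magazine in mid slot (45 from the seat towards -x); the true lip is up to 18 either way along x. The lip crosses the channel, 6 high and 5 thick. A strip held with its underside 8 to 10 above the floor clears it and still meets the follower.
- follower_mid (a point): Foot of the black follower block's face at rest, for the magazine in mid slot (37 from the seat towards +x); truly up to 18 either way, with the lip. 22 high. It yields 13 towards +x to a solid stop, with 4 N at first and 8 N at the stop. Gap lip to follower: 82 at rest, 95 at the stop, for the strip of 90. Released behind the lip, the strip is held between them.
- rail (a joint): How far the cover rail is open, m: 0 shut (solid stop), 0.145 to 0.165 at the start. Flat aluminium cover 120 x 42 x 3, sliding along the stapler's x with 3 N friction, shut towards +x. Its underside is 26 above the channel floor: it passes over a flat-lying strip, is blocked by a raised one. Shut, it spans x = -60 to +60; open, its front edge is at +60 less the opening.
- rail_grip (a point): Centre of the black grip block on the cover rail, near its rear (-x) end: 16 along the stapler's x, 24 across, 24 high, underside 47 and top 71 above the counter. Shut, it is at x = -48 on the stapler. Axes as the stapler's.
- vase: Bystander: white faceted ceramic vase, 96 wide, 150 high; origin under its centre.
- bowl: Bystander: white ceramic bowl, 120 wide, 45 high; origin under its centre.
- carton: Bystander: open cardboard carton of spare strips, 110 x 130 x 45; origin under its centre.
- candlestick: Bystander: brass candlestick, foot 70 wide, 105 high; origin under its centre.
Things that resemble listed ones, but are neither listed nor needed, are in the scene too. Of the things shaped like the part that bears strip_mid, the copper one is meant.

How it is judged:
On the way, in this order (a step that is already met when the one before it is completed fails the run):
1. the strip lies flat in the channel between lip and follower, let go, with the rail still open (x of strip_mid in the frame of stapler between -0.024 and 0.024 m and y of strip_mid in the frame of stapler between -0.004 and 0.004 m and z of strip_mid in the frame of stapler between 0.027 and 0.0325 m and angle between the x axis of strip_mid and the x axis of stapler, either way round below 0.05 rad and angle between the z axis of strip_mid and the z axis of stapler, either way round below 0.04 rad and angle between strip_mid's own z axis and vertical below 0.3 rad and contact force between the fingers and strip below 0.3 N and value of joint rail above 0.08 m), for 0.2 s.
2. the cover rail is shut over the strip (value of joint rail below 0.004 m), for 0.2 s.
At the end, for the whole second after the job is handed in: The strip lies at rest flat on the channel floor between the lip and the follower (centre within 24 mm of the stapler's origin along the magazine, 4 mm across, 27 to 32.5 mm above the counter, turned less than 0.05 and tilted less than 0.04 rad), released, and the cover rail is shut to within 4 mm (x of strip_mid in the frame of stapler between -0.024 and 0.024 m and y of strip_mid in the frame of stapler between -0.004 and 0.004 m and z of strip_mid in the frame of stapler between 0.027 and 0.0325 m and angle between the x axis of strip_mid and the x axis of stapler, either way round below 0.05 rad and angle between the z axis of strip_mid and the z axis of stapler, either way round below 0.04 rad and angle between strip_mid's own z axis and vertical below 0.3 rad and contact force between the fingers and strip below 0.3 N and value of joint rail below 0.004 m and linear speed of strip below 0.02 m/s); the robot touches nothing.
It fails at once if the strip is pressed against the stapler with more than 25 N (contact force between strip and stapler above 25 N).
It fails at once if a bystander is moved more than 15 mm or tipped (distance of any of vase, bowl, carton, candlestick from where it was at the start of the episode above 0.015 m or angle between any of vase, bowl, carton, candlestick's own z axis and vertical above 0.3 rad).
It also fails if it takes over 64 s, if anything falls off the work surface, if the arm or the gripper's body presses on something with over 40 N, if the wrist force passes 120 N, or if a joint passes its speed limit or range.

## Working session

There is one attempt and no reset: what is moved stays moved. The work goes in short steps, Python scripts to look and compute and a tool call to move; the robot and the scene stay as the last step left them, time stands still between calls to the robot, and variables do not carry over. Pictures are saved under pics/ and viewed, at most 14 in all, crops included, and the job is handed in when it is done.

Besides the shell and the picture viewer there is one more tool, called after "Emit:" as name(argument=value, ...), one argument or row to a line, values as JSON. send_rows: Moves the arm, as the interface text tells. Its arguments: {"type":"object","properties":{"commands":{"type":"string"},"grip_force":{"type":"number"}},"required":["commands"]}

```bash
mkdir -p pics; cat > h.py <<'E'
import numpy as np, cv2, sys
from station import readout, cams, sign_off
def snap(n, f=None):
    s=cams.snapshot(n)
    np.savez('pics/%s.npz'%(f or n),**{k:np.array(s[k]) for k in('pixels','intrinsics','eye','rotation')})
    return s
def load(f): return np.load('pics/%s.npz'%f)
def ray(s,u,v):
    d=s['rotation']@np.linalg.inv(s['intrinsics'])@np.array([u,v,1.]); return s['eye'],d
def at(s,u,v,z):
    e,d=ray(s,u,v); return e+d*(z-e[2])/d[2]
def proj(s,p):
    c=s['rotation'].T@(np.array(p)-s['eye']); q=s['intrinsics']@c; return q[:2]/q[2]
def save(img,f,k=1):
    cv2.imwrite('pics/'+f,cv2.resize(img,None,fx=k,fy=k,interpolation=cv2.INTER_CUBIC)[:,:,::-1])
E
python3 - <<'E'
from h import *
a=snap('scene')['pixels'];b=snap('side')['pixels']
save(np.hstack([a,b]),'a.png',0.71)
save(a,'scene.png',1.42);save(b,'side.png',1.42)
for n in('scene','side'):
    s=load(n);print(s['eye'],s['rotation'].round(3).tolist())
print(readout.sense())
E
```

```text
[1.23630577 0.34351522 1.18525559] [0.528, 0.793, -0.256, -0.162]
[ 0.39217155 -0.68368955  0.67735732] [0.904, -0.091, 0.039, -0.415]
{'t': 0.1, 'q': array([-1.49652233e+00,  5.28407215e-01,  1.43377047e+00, -2.34141269e-05,
        1.18139873e+00, -1.78498535e-01]), 'qd': array([-1.71933751e-03, -8.44853355e-04, -1.60154328e-03, -1.44958883e-03,
        4.99460512e-05, -6.97260528e-05]), 'tau': array([-6.57781652e-05, -4.43304241e+01, -1.78586680e+01, -2.10934577e-04,
        3.85172243e-03,  2.06181721e-05]), 'tcp_pos': array([ 0.15628181, -0.60449766,  0.23841174]), 'tool_rot': array([ 9.92022832e-01,  1.26054420e-01,  4.08541718e-05, -9.91097103e-04]), 'force': array([ 0.13700134,  1.03125164, -0.57692963]), 'ft_torque': array([-0.01349581, -0.01809158, -0.03022773]), 'gripper_force': 0.0, 'finger_gap': 0.9976975039539588}
```

View pics/scene.png

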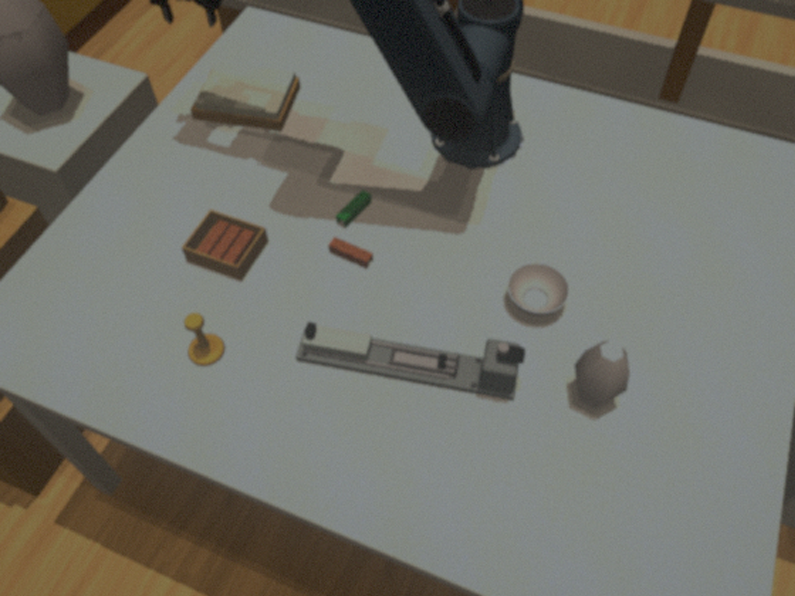

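View pics/side.png

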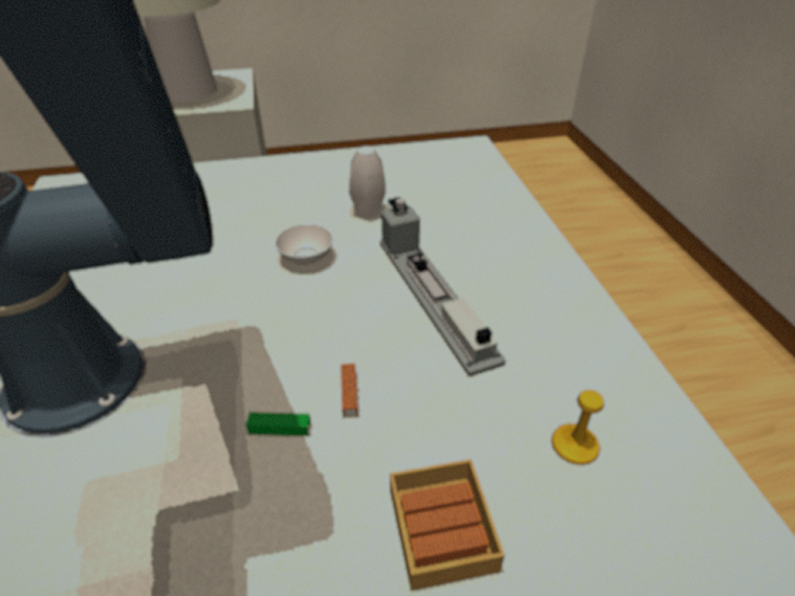

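The first two views show these candidates for the strip (1.42x pixels):
- Loose copper strip: scene (351,251), side (349,389).
- Green strip: scene (353,208), side (279,424).
- Copper strips in the carton: scene (225,240), side (443,520).

I choose the loose copper one. Next is a close crop to check it and to pick out the stapler points.

```bash
python3 - <<'E'
from h import *
a=load('scene')['pixels'];b=load('side')['pixels']
# scene crop x200-375,y160-285 ; side crop x230-360,y130-300
c1=cv2.resize(a[215:285,205:375],None,fx=4.6,fy=4.6,interpolation=cv2.INTER_CUBIC)
c2=cv2.resize(b[135:265,260:360],None,fx=2.1,fy=2.1,interpolation=cv2.INTER_CUBIC)
c2=cv2.resize(b[135:265,260:360],(210,273),interpolation=cv2.INTER_CUBIC)
c3=cv2.resize(a[125:195,225:270],(176,273),interpolation=cv2.INTER_CUBIC)
c4=cv2.resize(b[245:305,165:255],(390,260),interpolation=cv2.INTER_CUBIC)
C=np.zeros((600,800,3),np.uint8)
C[:c1.shape[0],:c1.shape[1]]=c1[:,:800]
C[325:598,:210]=c2; C[325:598,215:391]=c3; C[325:585,400:790]=c4
save(C,'crop.png')
for n in('scene','side'):
    s=load(n);im=cv2.cvtColor(s['pixels'],cv2.COLOR_RGB2HSV)
    m=((im[...,0]<14)|(im[...,0]>172))&(im[...,1]>110)&(im[...,2]>60)
    k,l,st,ce=cv2.connectedComponentsWithStats(m.astype(np.uint8))
    for i in range(1,k):
        if 60<st[i,4]<3000:print(n,st[i],ce[i].round(1),at(s,*ce[i],.015).round(4))
    
E
```

```text
Traceback (most recent call last):
  File "h.py", line 11, in at
    e,d=ray(s,u,v); return e+d*(z-e[2])/d[2]
        ~~~^^^^^^^
  File "h.py", line 9, in ray
    d=s['rotation']@np.linalg.inv(s['intrinsics'])@np.array([u,v,1.]); return s['eye'],d
      ~~~~~~~~~~~~~^~~~~~~~~~~~~~~~~~~~~~~~~~~~~~~
ValueError: matmul: Input operand 1 has a mismatch in its core dimension 0, with gufunc signature (n?,k),(k,m?)->(n?,m?) (size 3 is different from 4)
```

View pics/crop.png

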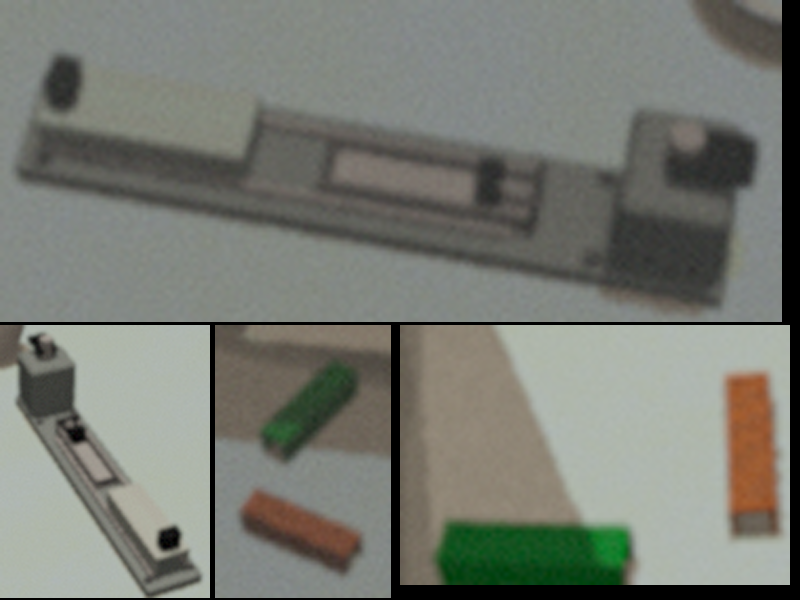

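The crop confirms the loose copper U next to the green decoy. The stapler has its driver head at the right, and the rail is open at the left with its black grip block.

```bash
sed -i "s/^    np.savez/    from scipy.spatial.transform import Rotation as R; s=dict(s); s['rotation']=R.from_quat(s['rotation']).as_matrix()\n    np.savez/" h.py
python3 - <<'E'
from h import *
from scipy.optimize import least_squares
for n in('scene','side'): snap(n)
S=load('scene');D=load('side')
for n,s in(('scene',S),('side',D)):
    im=cv2.cvtColor(s['pixels'],cv2.COLOR_RGB2HSV)
    m=((im[...,0]<14)|(im[...,0]>172))&(im[...,1]>100)&(im[...,2]>60)
    k,l,st,ce=cv2.connectedComponentsWithStats(m.astype(np.uint8))
    for i in range(1,k):
        if 60<st[i,4]<3000:
            ys,xs=np.where(l==i);P=np.array([at(s,x,y,.018)[:2] for x,y in zip(xs,ys)])
            w,v=np.linalg.eigh(np.cov(P.T));print(n,st[i],P.mean(0).round(4),'axis deg',np.degrees(np.arctan2(v[1,1],v[0,1])).round(1),np.sqrt(12*w).round(3))
f=lambda x,y:(205+x/4.6,215+y/4.6); g=lambda x,y:(260+x/2.1,135+(y-325)/2.1)
# pts in stapler frame
obs=[(S,f(20,180),(-.235,-.035,0)),(S,f(720,305),(.170,-.035,0)),(D,g(150,595),(-.235,.035,0)),(D,g(200,577),(-.235,-.035,0))]
best=None
for sg in(1,-1):
    def r(p):
        c,sn=np.cos(p[2]),np.sin(p[2]);o=[]
        for s,q,(x,y,z) in obs:
            y=y*sg;o+=list(proj(s,(p[0]+c*x-sn*y,p[1]+sn*x+c*y,z))-q)
        return o
    for y0 in(0,1.5,3,-1.5):
        q=least_squares(r,[.6,0,y0])
        if best is None or q.cost<best[0]:best=(q.cost,q.x,sg,np.round(r(q.x),1))
print(best)
for q in (f(20,180),f(720,305)):print(at(S,*q,0))
print(at(S,*f(63,60),.071),at(S,*f(490,165),.04))
E
```

```text
scene [138 155  41  30 728] [ 0.5066 -0.366 ] axis deg 111.4 [0.09  0.091]
scene [233 168  28  17 191] [ 0.4305 -0.1175] axis deg 82.9 [0.023 0.087]
side [522 205  15  16  61] [ 1.1808 -0.0649] axis deg 54.0 [0.032 0.063]
side [241 257  11  32 315] [ 0.4324 -0.1203] axis deg 83.7 [0.022 0.09 ]
side [ 283  340   62   59 2624] [ 0.5185 -0.3617] axis deg -135.7 [0.092 0.093]
(np.float64(2.7491681118698286), array([ 0.61466547,  0.11804739, -4.51000975]), 1, array([-0.7,  0.9,  1. ,  0.1, -1.4,  0.6,  0.9,  0.4]))
[ 0.69317573 -0.10468885  0.        ]
[ 6.15563150e-01  2.89345657e-01 -2.22044605e-16]
[ 0.64830776 -0.09102899  0.071     ] [0.603162   0.14745455 0.04      ]
```

Emit:
send_rows(
  commands="85 0 0 0 -1;85 0 0 0 -1;85 0 0 0 -1;85 0 0 0 -1;85 0 0 0 -1;85 0 0 0 -1;85 0 0 0 -1;85 0 0 0 -1;85 0 0 0 -1;85 0 0 0 -1;85 0 0 0 -1;85 0 0 0 -1;85 0 0 0 -1;85 0 0 0 -1;85 0 0 0 -1;85 0 0 0 -1;85 0 0 0 -1;85 0 0 0 -0.2;85 0 0 0 0",
)

```text
t: 1.78
tcp_pos: [0.1563, -0.605, 0.2391]
tool_rot: [0.748, 0.664, 0.0, -0.0]
force: [0.2, 0.2, -0.5]
finger_gap: 0.997
gripper_force: 0.0
```

Emit:
send_rows(
  commands="85 0.5 0.2 0 0;85 1 0.42 0 0;85 1 0.42 0 0;85 1 0.42 0 0;85 1 0.42 0 0;85 1 0.42 0 0;85 1 0.42 0 0;85 1 0.42 0 0;85 1 0.42 0 0;85 1 0.42 0 0;85 1 0.42 0 0;85 1 0.42 0 0;85 1 0.42 0 0;85 1 0.42 0 0;85 1 0.42 0 0;85 1 0.42 0 0;85 1 0.42 0 0;85 1 0.42 0 0;85 0.5 0.2 0 0;85 0 0 0 0",
)

```text
t: 3.45
tcp_pos: [0.3484, -0.2627, 0.2393]
tool_rot: [0.746, 0.665, 0.0, -0.001]
force: [1.1, -0.1, 0.6]
finger_gap: 0.994
gripper_force: 0.0
```

Emit:
send_rows(
  commands="85 0.95 0.41 0.3 0;85 0.95 0.41 0.5 0;85 0.95 0.41 0.5 0;85 0.95 0.41 0.5 0;85 0.95 0.41 0.5 0;85 0.95 0.41 0.5 0;85 0.95 0.41 0.5 0;85 0.95 0.41 0.5 0;85 0 0 0 0;85 0 0 0 0",
)

```text
t: 4.28
tcp_pos: [0.4312, -0.1221, 0.1629]
tool_rot: [0.747, 0.665, -0.0, -0.0]
force: [-0.0, -0.7, 0.9]
finger_gap: 0.991
gripper_force: 0.0
```

```bash
python3 - <<'E'
from h import *
s=snap('wrist','w1');st=readout.sense()
im=cv2.cvtColor(s['pixels'],cv2.COLOR_RGB2HSV)
m=((im[...,0]<16)|(im[...,0]>172))&(im[...,1]>90)&(im[...,2]>50)
k,l,stt,ce=cv2.connectedComponentsWithStats(m.astype(np.uint8))
for i in range(1,k):
    if stt[i,4]>300:
        c=cv2.findContours((l==i).astype(np.uint8),cv2.RETR_EXTERNAL,cv2.CHAIN_APPROX_NONE)[0][0][:,0]
        P=np.array([at(s,x,y,.024)[:2] for x,y in c],np.float32)
        print(stt[i],ce[i],cv2.minAreaRect(P*1000))
print(st['tcp_pos'],s['eye'],s['rotation'])
save(s['pixels'],'w1.png',1.2)
E
```

```text
[266 140  28  25 585] [279.58803419 152.67521368] ((434.6217956542969, -84.70154571533203), (20.351032257080078, 23.183019638061523), 83.34690856933594)
[267 166  27  27 644] [280.18478261 178.84627329] ((432.2898254394531, -108.08881378173828), (23.177871704101562, 22.96286392211914), 83.35332489013672)
[ 0.43124232 -0.12271175  0.16333059] [ 0.43973478 -0.04982504  0.29687474] [[ 0.9932412  -0.110627   -0.03512247]
 [-0.11606202 -0.94984466 -0.2903872 ]
 [-0.00123622  0.29250091 -0.95626444]]
```

View pics/w1.png

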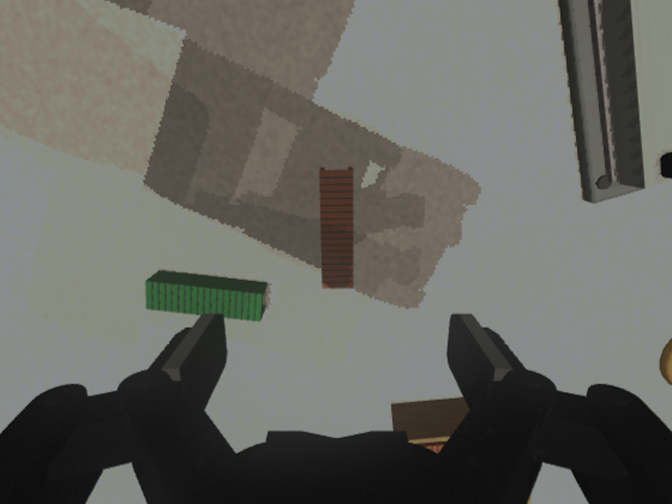

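The wrist view shows the copper strip centred at about (337,229) at 1.2x. Its top runs from (320,169)/(352,168) to (322,289)/(354,288). The green decoy is at lower left.

```bash
python3 - <<'E'
from h import *
s=load('w1');P=np.array([at(s,u/1.2,v/1.2,.024) for u,v in((320,169),(352,168),(354,288),(322,289))]);print(P.round(4),P.mean(0))
a=(P[0]+P[1]-P[2]-P[3])/2;b=P[1]-P[0];print(np.hypot(*a[:2]),np.degrees(np.arctan2(a[1],a[0])),np.hypot(*b[:2]))
c=P.mean(0)-[.4312,-.1227,0];t=np.radians(83.3);print(c[:2]@[np.cos(t),np.sin(t)],c[:2]@[np.sin(t),-np.cos(t)])
from scipy.spatial.transform import Rotation as R
st=readout.sense();M=R.from_quat(st['tool_rot']).as_matrix();print(np.degrees(np.arctan2(M[1,0],M[0,0])))
print('cam in tool',M.T@(s['eye']-st['tcp_pos']))
E
```

```text
[[ 0.4249 -0.074   0.024 ]
 [ 0.4474 -0.0759  0.024 ]
 [ 0.4394 -0.1668  0.024 ]
 [ 0.4147 -0.1648  0.024 ]] [ 0.43159986 -0.12039891  0.024     ]
0.0912835920512523 84.2863293338133 0.022519424352822757
0.0023320314441932833 0.00012865981671099025
83.30874208544539
cam in tool [ 7.32937504e-02 -5.23217213e-05 -1.33591382e-01]
```

Emit:
send_rows(
  commands="85 0.1 0 0.5 -0.2;60 0 0 1 0;60 0 0 1 0;60 0 0 1 0;60 0 0 1 0;60 0 0 1 0;60 0 0 0.75 0;60 0 0 0.5 0;60 0 0 0.25 0;60 0 0 0 0;60 0 0 0 0",
)

```text
t: 5.25
tcp_pos: [0.4316, -0.121, 0.0237]
tool_rot: [0.743, 0.669, 0.0, 0.0]
force: [0.5, 0.3, 0.9]
finger_gap: 0.703
gripper_force: 0.0
```

Emit:
send_rows(
  commands="60 0 0 0.05 0;35 0 0 0 0;30 0 0 0 0;25 0 0 0 0;18 0 0 0 0;15 0 0 0 0;15 0 0 0 0;15 0 0 0 0;15 0 0 0 0;15 0 0 0 0;15 0 0 0 0",
  grip_force=50,
)

```text
t: 6.17
tcp_pos: [0.4316, -0.12, 0.023]
tool_rot: [0.743, 0.67, 0.0, 0.001]
force: [0.1, -0.4, 5.2]
finger_gap: 0.261
gripper_force: 49.1
```

```bash
python3 - <<'E'
from h import *
a=snap('side','s2')['pixels'];b=snap('wrist','w2')['pixels']
C=np.zeros((420,800,3),np.uint8)
C[:,:400]=cv2.resize(a[220:325,190:290],(400,420),interpolation=cv2.INTER_CUBIC)
C[:,400:]=cv2.resize(b[180:390,180:380],(400,420),interpolation=cv2.INTER_CUBIC)
save(C,'grasp.png')
st=readout.sense();print(st['tcp_pos'],st['finger_gap']*85.4)
E
```

```text
[ 0.4316374  -0.12001128  0.02300558] 22.260238800930743
```

View pics/grasp.png

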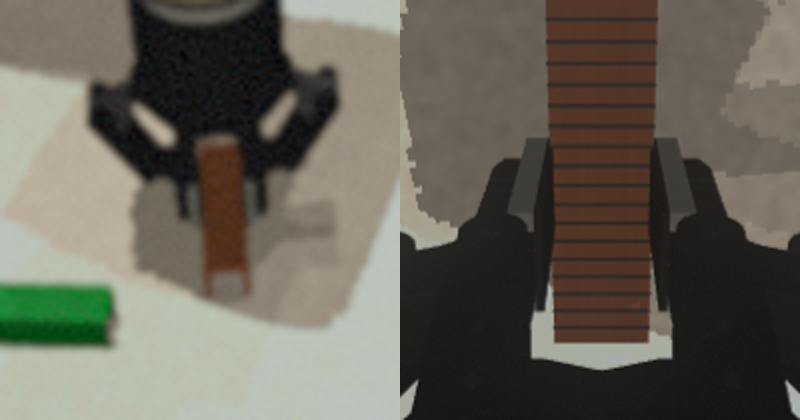

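The strip is held square between the pads; the grasp crop shows it between the fingers with its ends free. Next I lift it, turn it to the stapler's axis and carry it over.

Emit:
send_rows(
  commands="15 0 0 -0.3 0;15 0 0 -0.6 0;15 0 0 -1 0;15 0 0 -1 0;15 0 0 -1 -0.4;15 0 0 -1 -1;15 0 0 -1 -1;15 0 0 -1 -1;15 0 0 0 -1;15 0 0 0 0",
)

```text
t: 7.1
tcp_pos: [0.4319, -0.1201, 0.1619]
tool_rot: [0.631, 0.776, 0.0, 0.002]
force: [-0.1, -0.0, -1.4]
finger_gap: 0.264
gripper_force: 49.3
```

Emit:
send_rows(
  commands="15 0.3 0.5 0 0;15 0.55 0.95 0 0;15 0.55 0.95 0 0;15 0.55 0.95 0 0;15 0.55 0.95 0 0;15 0.55 0.95 0 0;15 0.55 0.95 0 0;15 0.55 0.95 0 0;15 0.55 0.95 0 0;15 0.55 0.95 0 0;15 0.55 0.95 0 0;15 0.55 0.95 0 0;15 0.3 0.5 0 0;15 0 0 0 0;15 0 0 0 0",
)

```text
t: 8.35
tcp_pos: [0.6276, 0.0568, 0.1594]
tool_rot: [0.631, 0.776, -0.001, -0.001]
force: [-0.8, 1.1, -0.8]
finger_gap: 0.266
gripper_force: 49.3
```

```bash
python3 - <<'E'
from h import *
s=snap('wrist','w3');st=readout.sense()
from scipy.spatial.transform import Rotation as R
M=R.from_quat(st['tool_rot']).as_matrix();print(st['tcp_pos'],np.degrees(np.arctan2(M[1,0],M[0,0])),st['force'],st['finger_gap']*85.4)
save(s['pixels'],'w3.png',1.42)
E
```

```text
[0.62718815 0.05630942 0.15955592] 101.66332415510165 [ 0.53517338 -0.37364518  0.62751585] 22.604446763818547
```

View pics/w3.png

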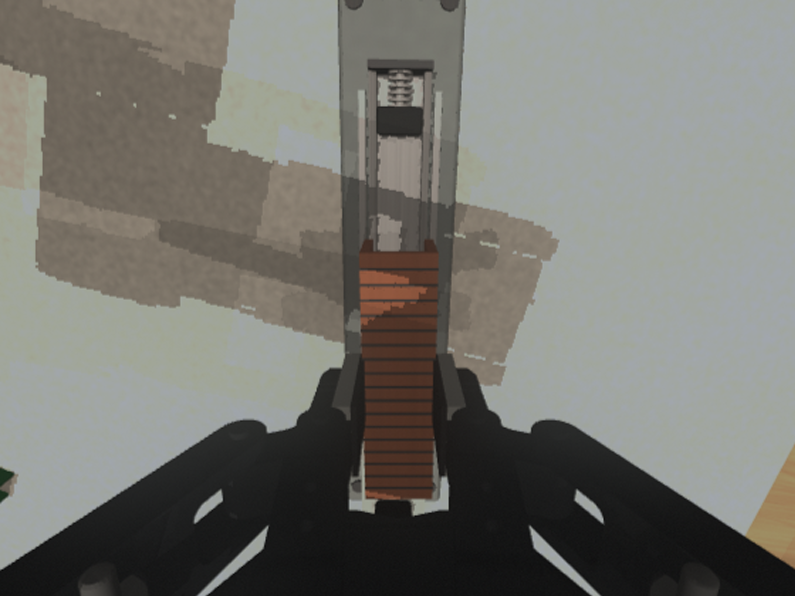

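The view shows the channel ahead of the held strip. The follower face foot is at about (399,136), the base edges near x=339/464, and the strip's front end at y=252, x 360–438.

```bash
python3 - <<'E'
from h import *
from scipy.spatial.transform import Rotation as R
s=load('w3');st=readout.sense();M=R.from_quat(st['tool_rot']).as_matrix();T=st['tcp_pos']
def t(u,v,z): return (M.T@(at(s,u/1.42,v/1.42,z)-T)*1000).round(1)
for n,u,v,z in [('strip fl',360,252,T[2]+.001),('strip fr',438,252,T[2]+.001),('strip bl',366,499,T[2]+.001),('strip br',433,499,T[2]+.001),
 ('baseL',339,40,.014),('baseR',463,40,.014),('baseL2',343,300,.014),('baseR2',449,345,.014),('fol foot',399,136,.018),('fol top front',399,133,.04),('fol topL',377,107,.04),('fol topR',422,107,.04),('folfootL',378,136,.018),('folfootR',421,136,.018)]: print(n,t(u,v,z))
g=s['pixels'].astype(int).mean(2)
for y in(45,150,105,62):
    print(y,g[y:y+4,225:340].mean(0).astype(int).tolist())
print(g[60:110,270:292].mean(1).astype(int).tolist())
E
```

```text
strip fl [ 45.3 -11.4  -1. ]
strip fr [45.4 11.9 -1. ]
strip bl [-44.6 -11.5  -1. ]
strip br [-44.5  12.5  -1.1]
baseL [133.9 -32.7 145.7]
baseR [133.8  35.8 145.5]
baseL2 [-17.2 -35.9 145.7]
baseR2 [-48.8  34.1 145.4]
fol foot [ 83.5   0.5 141.6]
fol top front [ 84.2   0.4 119.6]
fol topL [ 97.  -11.1 119.6]
fol topR [ 97.   12.4 119.6]
folfootL [ 83.5 -11.7 141.6]
folfootR [ 83.5  13.1 141.5]
45 [162, 163, 163, 163, 163, 163, 162, 162, 161, 162, 161, 162, 161, 149, 88, 101, 108, 115, 114, 114, 114, 114, 114, 115, 114, 114, 114, 114, 115, 115, 115, 115, 115, 104, 62, 59, 62, 62, 62, 62, 62, 62, 62, 62, 62, 62, 62, 62, 62, 64, 64, 65, 66, 66, 66, 66, 67, 66, 66, 67, 65, 65, 64, 64, 66, 66, 66, 67, 67, 67, 67, 67, 66, 66, 67, 67, 68, 70, 70, 72, 90, 116, 116, 116, 116, 116, 116, 115, 115, 116, 116, 116, 116, 116, 116, 116, 116, 114, 106, 98, 99, 162, 162, 162, 161, 161, 161, 161, 161, 161, 162, 162, 162, 163, 163]
150 [121, 122, 123, 123, 123, 124, 125, 125, 124, 125, 125, 125, 125, 125, 125, 117, 60, 65, 68, 69, 70, 70, 69, 69, 69, 69, 69, 67, 84, 85, 84, 83, 74, 63, 67, 82, 86, 86, 
[... 990 characters left out ...]
117, 116, 116, 116, 116, 116, 116, 116, 116, 119, 139, 144, 144, 144, 139, 97, 112, 112, 114, 109, 112, 109, 103, 66, 112, 157, 156, 156, 157, 158, 154, 131, 110, 89, 91, 95, 101, 118, 128, 137, 129, 125, 114, 94, 90, 86, 87, 93, 108, 127, 157, 156, 155, 154, 150, 145, 87, 115, 118, 115, 114, 107, 86, 114, 119, 132, 132, 132, 131, 123, 116, 116, 116, 116, 116, 116, 116, 116, 117, 115, 107, 97, 97, 162, 163, 163, 162, 163, 163, 163, 163, 163, 163, 163, 163, 163, 163, 163]
[121, 90, 98, 115, 126, 119, 93, 107, 120, 128, 120, 98, 122, 132, 116, 47, 47, 47, 47, 47, 48, 47, 47, 47, 47, 48, 48, 47, 46, 46, 46, 45, 45, 43, 36, 51, 87, 118, 133, 137, 141, 142, 142, 142, 142, 141, 141, 141, 141, 141]
```

```bash
python3 - <<'E'
from h import *
from scipy.spatial.transform import Rotation as R
s=load('w3');st=readout.sense();M=R.from_quat(st['tool_rot']).as_matrix();T=st['tcp_pos']
def t(u,v,z): return (M.T@(at(s,u,v,z)-T)*1000)
g=s['pixels'].astype(float).mean(2)
# outer edges of base (bottom z=0) per row, and floor edges
L=[];Rr=[];fl=[];fr=[]
for y in list(range(6,40))+list(range(100,145)):
    r=g[y]; d=np.diff(r)
    l=232+np.argmin(d[232:246]); q=318+np.argmax(d[318:334]); 
    L.append((y,*t(l+.5,y,.014)[:2]));Rr.append((y,*t(q+.5,y,.014)[:2]))
for y in range(102,148):
    d=np.diff(g[y]); l=263+np.argmax(d[263:269]);q=292+np.argmin(d[292:300])
    fl.append(t(l+.5,y,.018)[:2]);fr.append(t(q+.5,y,.018)[:2])
for n,A in(('L',np.array(L)[:,1:]),('R',np.array(Rr)[:,1:]),('fl',np.array(fl)),('fr',np.array(fr))):
    p=np.polyfit(*A.T,1)
    k=abs(A[:,1]-np.polyval(p,A[:,0]))<1.0
    p=np.polyfit(*A[k].T,1);print(n,'slope deg',np.degrees(p[0]).round(2),'y@0',p[1].round(2),'y@45',np.polyval(p,45).round(2),'y@90',np.polyval(p,90).round(2),k.sum(),np.ptp(A[:,0]))
E
```

```text
L slope deg 0.87 y@0 -35.6 y@45 -34.92 y@90 -34.23 79 104.98402310507389
R slope deg 0.96 y@0 33.75 y@45 34.5 y@90 35.26 77 104.89621877824428
fl slope deg 2.36 y@0 -14.64 y@45 -12.79 y@90 -10.93 43 36.662069131127694
fr slope deg 1.19 y@0 11.46 y@45 12.39 y@90 13.33 45 36.651361430644045
```

Emit:
send_rows(
  commands="15 0 -0.05 0 0.23;15 0.4 0 0.2 0;15 0.6 0 0.4 0;15 0.4 0 0.8 0;15 0 0 1 0;15 0 0 1 0;15 0 0 0.6 0;15 0 0 0.2 0;15 0 0 0 0;15 0 0 0 0;15 0 0 0 0",
)

```text
t: 9.32
tcp_pos: [0.6233, 0.084, 0.0773]
tool_rot: [0.638, 0.77, 0.001, 0.001]
force: [1.7, -1.0, -0.9]
finger_gap: 0.263
gripper_force: 49.3
```

```bash
python3 - <<'E'
from h import *
s=snap('wrist','w4')
save(s['pixels'][0:330,180:390],'w4.png',1.81)
save(s['pixels'],'w4.png',1.42)
E
```

```text
(no output)
```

View pics/w4.png

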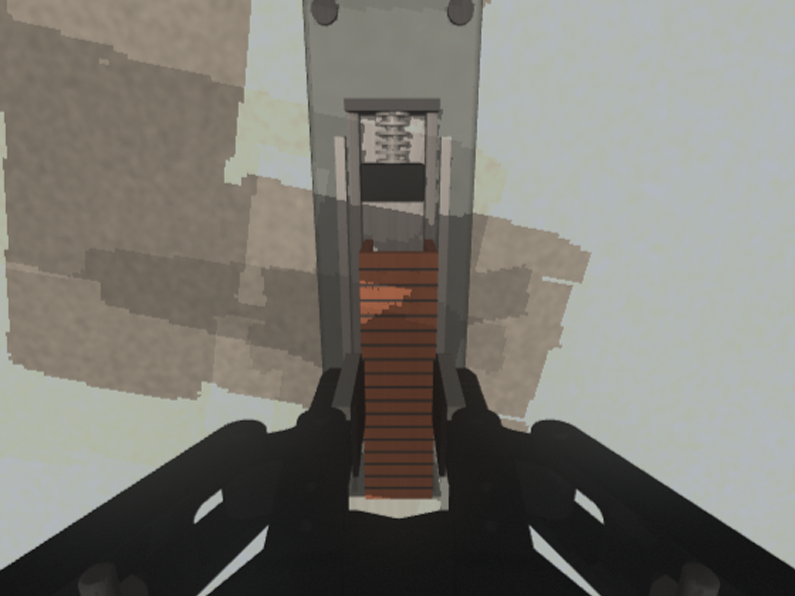

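The strip is above the channel and slightly right of it: strip centre x about 399, follower centre about 392 (360–425, y 163–201). I'll measure that offset.

```bash
cat > m.py <<'E'
from h import *
from scipy.spatial.transform import Rotation as R
s=load('w4');st=readout.sense();M=R.from_quat(st['tool_rot']).as_matrix();T=st['tcp_pos']
def t(u,v,z): return (M.T@(at(s,u,v,z)-T)*1000)
def show(n,u,v,z): print(n,t(u/1.42,v/1.42,z).round(1))
print(T,np.degrees(np.arctan2(M[1,0],M[0,0])))
g=s['pixels'].astype(float).mean(2)
def edge(rows,lo,hi,sg,z):
    A=[]
    for y in rows:
        d=np.diff(cv2.GaussianBlur(g[y:y+1],(3,1),0)[0])*sg; a=[int(round(lo(y))),int(round(hi(y)))]
        k=a[0]+np.argmax(d[a[0]:a[1]]);A.append(t(k+.5,y,z)[:2])
    A=np.array(A);p=np.polyfit(*A.T,1);
    for _ in range(3):
        k=abs(A[:,1]-np.polyval(p,A[:,0]))<.8;p=np.polyfit(*A[k].T,1)
    return [np.degrees(p[0]).round(2)]+[np.polyval(p,x).round(2) for x in(0,45,70)]+[int(k.sum())]
E
python3 - <<'E'
from m import *
rows=list(range(30,240))
# base outer edges (1.42px): left (306,60)->(324,360), right (479,60)->(468,360)
fL=lambda y:(306+18*(y*1.42-60)/300)/1.42; fR=lambda y:(479-11*(y*1.42-60)/300)/1.42
print('L',edge(rows,lambda y:fL(y)-5,lambda y:fL(y)+6,-1,.014));print('R',edge(rows,lambda y:fR(y)-6,lambda y:fR(y)+6,1,.014))
for a in [('strip fl',360,252,T[2]+.001),('strip fr',438,252,T[2]+.001),('strip bl',365.5,498,T[2]+.001),('strip br',433,498,T[2]+.001),('folfootL',360,201,.018),('folfootR',425,201,.018),('plateL',345,99,.032),('plateR',440,99,.032)]: show(*a)
print([int(x) for x in g[130:134,225:340].mean(0)])
print([int(x) for x in g[100:104,225:340].mean(0)])
E
```

```text
[0.62339788 0.08391708 0.07751936] 100.75104299648959
L [np.float64(-0.01), np.float64(-37.39), np.float64(-37.4), np.float64(-37.4), 210]
R [np.float64(0.04), np.float64(31.52), np.float64(31.55), np.float64(31.57), 209]
strip fl [ 45.  -11.9  -1.1]
strip fr [45.  11.4 -1. ]
strip bl [-44.4 -12.2  -1. ]
strip br [-44.4  11.9  -1. ]
folfootL [ 54.2 -16.6  59.5]
folfootR [54.2 10.8 59.5]
plateL [ 92.5 -20.   45.4]
plateR [92.4 14.8 45.5]
[127, 127, 127, 127, 126, 115, 115, 116, 116, 116, 115, 119, 155, 155, 155, 155, 155, 152, 123, 70, 108, 113, 114, 109, 110, 110, 108, 105, 78, 43, 48, 49, 49, 49, 49, 49, 48, 48, 48, 48, 48, 48, 48, 48, 48, 48, 47, 48, 48, 48, 47, 47, 47, 47, 47, 47, 47, 47, 47, 47, 47, 47, 48, 47, 47, 47, 47, 47, 47, 47, 47, 47, 46, 44, 67, 110, 117, 117, 115, 115, 114, 107, 83, 100, 87, 151, 151, 151, 151, 151, 149, 132, 104, 111, 111, 110, 111, 111, 111, 112, 113, 113, 113, 114, 114, 110, 105, 98, 106, 173, 173, 172, 171, 170, 171]
[116, 116, 116, 116, 115, 115, 115, 115, 115, 116, 130, 160, 160, 160, 160, 160, 157, 127, 71, 112, 114, 115, 109, 110, 111, 109, 107, 93, 61, 92, 150, 158, 157, 156, 155, 154, 156, 157, 153, 134, 119, 124, 128, 126, 101, 103, 103, 109, 125, 132, 141, 145, 130, 125, 119, 109, 99, 104, 102, 100, 96, 87, 84, 100, 134, 157, 157, 155, 153, 152, 152, 153, 154, 137, 82, 94, 117, 118, 117, 115, 115, 112, 109, 106, 97, 98, 155, 155, 155, 155, 155, 153, 137, 115, 115, 115, 116, 115, 116, 117, 126, 127, 127, 127, 126, 127, 122, 116, 108, 103, 149, 177, 177, 177, 178]
```

Emit:
send_rows(
  commands="15 0 -0.13 0 0;15 0 0 0 0;15 0 0 0 0;15 0 0 0 0;15 0 0 0 0",
)

```text
t: 9.78
tcp_pos: [0.62, 0.0835, 0.0765]
tool_rot: [0.638, 0.77, 0.0, 0.0]
force: [-0.6, -0.7, -0.3]
finger_gap: 0.261
gripper_force: 49.3
```

```bash
cat > c.py <<'E'
import h; h.snap('wrist','w4')
from m import *
# base edge search windows: wide
def be():
    rows=list(range(30,235))
    yc=(t(280,120,.014)[1])
    out=[]
    for sg,side in((-1,-35),(1,35)):
        A=[]
        for y in rows:
            # pixel of tool-frame candidate
            d=np.diff(cv2.GaussianBlur(g[y:y+1],(3,1),0)[0])*sg
            u=np.arange(559)+.5
            Y=np.interp(u,[0,560],[t(0,y,.014)[1],t(560,y,.014)[1]])
            k=np.argmax(np.where(abs(Y-side)<4.5,d,-9));A.append(t(u[k],y,.014)[:2])
        A=np.array(A);p=np.polyfit(*A.T,1)
        for _ in range(3):
            k=abs(A[:,1]-np.polyval(p,A[:,0]))<.8;p=np.polyfit(*A[k].T,1)
        out.append((np.degrees(p[0]).round(2),np.polyval(p,0).round(2),np.polyval(p,50).round(2),int(k.sum())))
    print('base L,R (deg,y@0,y@50,n)',out,'centre@50',(out[0][2]+out[1][2])/2)
be()
E
python3 c.py
```

```text
[0.61999907 0.08345709 0.07642055] 100.76034656055407
base L,R (deg,y@0,y@50,n) [(np.float64(0.03), np.float64(-33.92), np.float64(-33.9), 205), (np.float64(0.03), np.float64(35.04), np.float64(35.07), 204)] centre@50 0.5850000000000009
```

Emit:
send_rows(
  commands="15 0 0.03 0.3 0;15 0 0 0.5 0;15 0 0 0 0;15 0 0 0 0;15 0 0 0 0;15 0 0 0 0",
)

```text
t: 10.33
tcp_pos: [0.6206, 0.0836, 0.0603]
tool_rot: [0.638, 0.77, 0.0, 0.0]
force: [-0.6, 0.1, 0.2]
finger_gap: 0.264
gripper_force: 49.3
```

```bash
python3 - <<'E'
import c
from c import *
for y in (60,75,95,110,125,140): print(y,[int(x) for x in g[y:y+2,225:340].mean(0)])
E
```

```text
[0.62070418 0.08363902 0.06041294] 100.76512004016891
base L,R (deg,y@0,y@50,n) [(np.float64(-0.0), np.float64(-34.52), np.float64(-34.53), 205), (np.float64(0.05), np.float64(34.25), np.float64(34.29), 204)] centre@50 -0.120000000000001
60 [130, 130, 130, 129, 130, 130, 130, 130, 130, 130, 130, 130, 131, 130, 130, 130, 130, 130, 131, 130, 130, 130, 130, 130, 130, 130, 130, 130, 130, 130, 129, 130, 129, 129, 129, 129, 129, 128, 128, 128, 129, 129, 128, 129, 129, 129, 129, 129, 129, 128, 129, 129, 128, 128, 128, 128, 128, 128, 128, 128, 128, 128, 128, 128, 129, 129, 129, 129, 130, 130, 130, 130, 130, 129, 129, 129, 129, 129, 129, 129, 130, 129, 129, 130, 130, 130, 130, 130, 130, 130, 130, 130, 131, 130, 131, 130, 130, 131, 131, 130, 130, 130, 130, 129, 130, 130, 130, 130, 130, 130, 131, 131, 130, 131, 131]
75 [129, 130, 130, 130, 130, 130, 130, 130, 130, 129, 130, 130, 130, 129, 129, 129, 129, 130, 130, 128, 110, 78, 71, 60, 56, 56, 53, 52, 49, 48, 41, 40, 40, 39, 39, 39, 40, 39, 40, 40, 40, 38, 40, 43, 57, 59, 66, 75, 83, 85, 87, 89, 90, 83, 85, 94, 97, 95, 93, 97, 129, 129, 123, 104
[... 1697 characters left out ...]
 50, 50, 50, 49, 47, 75, 114, 121, 121, 119, 119, 119, 115, 115, 111, 77, 118, 155, 155, 156, 155, 155, 155, 150, 115, 115, 116, 115, 116, 116, 116, 117, 117, 117, 117, 118, 118, 118]
140 [90, 80, 82, 94, 94, 93, 94, 97, 112, 112, 113, 113, 116, 141, 158, 158, 158, 158, 158, 156, 130, 66, 93, 101, 118, 113, 111, 114, 112, 111, 108, 85, 41, 45, 49, 48, 48, 47, 48, 48, 48, 48, 47, 47, 47, 47, 47, 47, 47, 46, 47, 46, 46, 46, 47, 46, 47, 46, 46, 46, 46, 45, 46, 46, 47, 45, 46, 46, 46, 45, 46, 46, 46, 46, 46, 46, 46, 47, 47, 46, 44, 56, 106, 118, 120, 119, 118, 118, 118, 113, 108, 93, 86, 153, 153, 153, 153, 153, 153, 149, 126, 115, 115, 115, 115, 115, 115, 115, 116, 116, 116, 116, 116, 116, 114]
```

Emit:
send_rows(
  commands="15 0 0 0.15 0;15 0 0 0.15 0;15 0 0 0.15 0;15 0 0 0.07 0;15 0 0 0 0;15 0 0 0 0;15 0 0 0 0",
)

```text
t: 10.97
tcp_pos: [0.6206, 0.0836, 0.0499]
tool_rot: [0.638, 0.77, 0.0, 0.0]
force: [-0.7, -0.4, -0.2]
finger_gap: 0.263
gripper_force: 49.3
```

Emit:
send_rows(
  commands="15 0.1 0 0 0;15 0.15 0 0 0;15 0.15 0 0 0;15 0.1 0 0 0;15 0.05 0 0 0;15 0.05 0 0 0;15 0.05 0 0 0;15 0 0 0 0;15 0 0 0 0;15 0 0 0 0",
)

```text
t: 11.8
tcp_pos: [0.6182, 0.0959, 0.05]
tool_rot: [0.638, 0.77, -0.0, 0.0]
force: [0.0, -3.9, -0.4]
finger_gap: 0.261
gripper_force: 49.4
```

Emit:
send_rows(
  commands="15 0.05 0 0 0;15 0.05 0 0 0;15 0.05 0 0 0;15 0.05 0 0 0;15 0.05 0 0 0;15 0 0 0 0;15 0 0 0 0;15 0 0 0 0",
)

```text
t: 12.47
tcp_pos: [0.6172, 0.1009, 0.05]
tool_rot: [0.637, 0.77, -0.0, 0.0]
force: [-0.8, -6.3, 0.5]
finger_gap: 0.263
gripper_force: 49.4
```

```bash
python3 - <<'E'
import c
from c import *
f=[]
for _ in range(6): f.append(readout.sense()['force'])
print(np.mean(f,0), T)
s=c.s
x=g[:,270:292].mean(1);print([int(v) for v in x[90:190]])
c2=np.zeros((600,800,3),np.uint8)
c2[:,:500]=cv2.resize(s['pixels'][60:240,205:355],(500,600),interpolation=cv2.INTER_CUBIC)
d=snap('side','s5')['pixels']
c2[:300,500:]=cv2.resize(d[140:260,250:370],(300,300),interpolation=cv2.INTER_CUBIC)
e=snap('scene','s6')['pixels']
c2[300:,500:]=cv2.resize(e[190:290,230:330],(300,300),interpolation=cv2.INTER_CUBIC)
save(c2,'push.png')
E
```

```text
[0.61725674 0.10085858 0.05000386] 100.7887991232557
base L,R (deg,y@0,y@50,n) [(np.float64(0.04), np.float64(-34.32), np.float64(-34.28), 205), (np.float64(0.05), np.float64(34.43), np.float64(34.47), 204)] centre@50 0.09499999999999886
[-0.1873206  -6.38276267  0.02366168] [0.61725674 0.10085858 0.05000386]
[123, 120, 118, 117, 117, 117, 117, 117, 117, 117, 117, 117, 117, 117, 116, 105, 80, 80, 80, 80, 80, 80, 80, 80, 82, 95, 113, 119, 113, 126, 138, 123, 102, 136, 134, 126, 120, 123, 110, 99, 111, 135, 133, 124, 126, 124, 98, 97, 127, 128, 97, 47, 37, 39, 44, 48, 48, 48, 47, 47, 47, 47, 46, 46, 46, 46, 45, 45, 45, 44, 44, 42, 40, 37, 35, 35, 35, 35, 35, 34, 34, 34, 36, 58, 83, 82, 76, 58, 62, 71, 71, 71, 71, 71, 71, 71, 71, 71, 67, 53]
```

View pics/push.png

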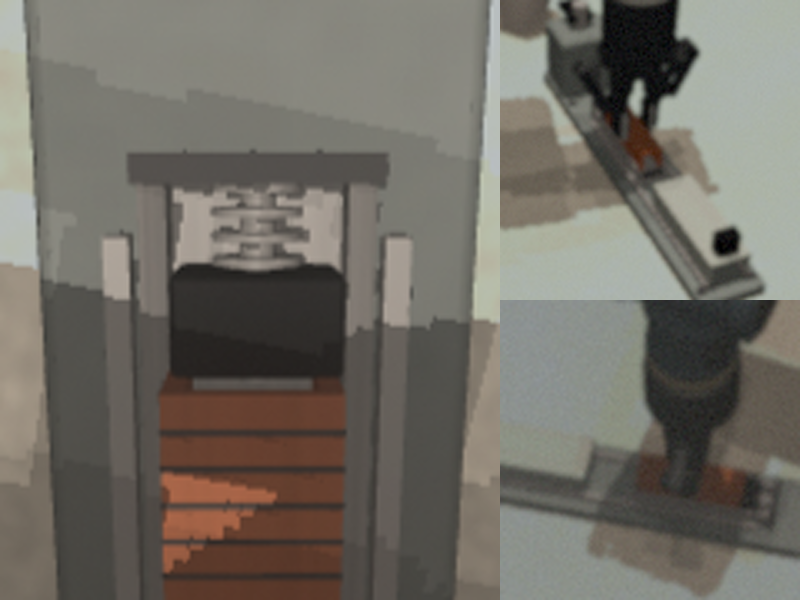

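The strip sits in the channel against the follower with no visible slip, and the spring pushes with 6.4 N, about 8 mm of compression. I'll push about 2.5 mm more.

Emit:
send_rows(
  commands="15 0.05 0 0 0;15 0.05 0 0 0;15 0.03 0 0 0;15 0 0 0 0;15 0 0 0 0;15 0 0 0 0;15 0 0 0 0",
)

```text
t: 13.2
tcp_pos: [0.6168, 0.1031, 0.05]
tool_rot: [0.637, 0.77, -0.0, 0.0]
force: [-0.3, -6.0, 2.0]
finger_gap: 0.258
gripper_force: 49.4
```

```bash
python3 - <<'E'
import c
from c import *
st=readout.sense();print(st['force'])
E
```

```text
[0.61682336 0.1031138  0.0500098 ] 100.79394486228118
base L,R (deg,y@0,y@50,n) [(np.float64(0.02), np.float64(-34.28), np.float64(-34.26), 205), (np.float64(0.07), np.float64(34.42), np.float64(34.48), 203)] centre@50 0.10999999999999943
[-0.54060473 -6.24896667  0.35800081]
```

```bash
python3 - <<'E'
from m import *
x=g[:,270:292].mean(1);print([int(v) for v in x[90:195]])
d=np.diff(x);r=90+np.argmin(d[90:120]);print('plate far edge row',r,t(281,r+.5,.032))
for r in (170,172,174,176,178): print(r,t(281,r,T[2]+.001)[0],t(281,r,.04)[0])
f=np.array([readout.sense()['force'] for _ in range(3)]);print(f)
E
```

```text
[0.61682336 0.1031138  0.0500098 ] 100.79394486228118
[125, 123, 119, 117, 117, 117, 117, 117, 117, 117, 117, 117, 117, 117, 117, 117, 117, 117, 117, 116, 103, 76, 79, 79, 80, 79, 79, 79, 79, 79, 88, 110, 119, 116, 126, 135, 121, 97, 129, 134, 127, 117, 117, 103, 95, 107, 135, 134, 120, 91, 71, 46, 36, 38, 43, 47, 47, 47, 47, 47, 46, 46, 46, 46, 46, 46, 45, 45, 45, 44, 44, 43, 41, 39, 37, 35, 34, 34, 34, 34, 34, 34, 36, 58, 82, 81, 74, 58, 62, 71, 71, 71, 71, 71, 71, 71, 71, 71, 67, 54, 55, 66, 70, 71, 71]
plate far edge row 110 [72.15322219 -0.18970132 17.91940092]
170 48.16314603109476 46.123117491479725
172 47.30759704135014 45.196688728307976
174 46.44884434217768 44.26679083759548
176 45.58686990479021 43.33340429692187
178 44.72165556487102 42.39650943710908
[[-0.54060473 -6.24896667  0.35800081]
 [-0.54060473 -6.24896667  0.35800081]
 [-0.54060473 -6.24896667  0.35800081]]
```

Emit:
send_rows(
  commands="15 0 0 0 0;15 0 0 0 0",
)

```text
t: 13.42
tcp_pos: [0.6168, 0.1031, 0.05]
tool_rot: [0.637, 0.77, -0.0, 0.0]
force: [0.1, -5.9, 1.4]
finger_gap: 0.266
gripper_force: 49.4
```

Emit:
send_rows(
  commands="15 0 0 0.05 0;15 0 0 0.05 0;15 0 0 0.05 0;15 0 0 0.05 0;15 0 0 0.05 0;15 0 0 0 0;15 0 0 0 0",
)

```text
t: 14.0
tcp_pos: [0.6179, 0.1032, 0.0457]
tool_rot: [0.638, 0.77, 0.001, 0.001]
force: [1.1, -5.8, 2.6]
finger_gap: 0.264
gripper_force: 49.7
```

```bash
python3 - <<'E'
import c
from c import *
x=g[:,270:292].mean(1);d=np.diff(x);r=85+np.argmin(d[85:120]);print('plate far edge row',r,t(281,r+.5,.032))
print([int(v) for v in x[165:182]])
st=readout.sense();print(st['force'],st['ft_torque'])
for y in(190,): print([int(v) for v in g[y:y+3,225:340].mean(0)])
E
```

```text
[0.61791369 0.1032088  0.04568436] 100.77357961036573
base L,R (deg,y@0,y@50,n) [(np.float64(0.04), np.float64(-35.46), np.float64(-35.42), 205), (np.float64(0.04), np.float64(33.24), np.float64(33.28), 203)] centre@50 -1.0700000000000003
plate far edge row 110 [72.13373348 -0.20215851 13.58164521]
[38, 35, 34, 34, 34, 34, 34, 34, 34, 40, 63, 77, 62, 59, 72, 72, 71]
[ 0.66374765 -5.88413177  1.4727836 ] [-0.96598223 -0.07933206  0.0295174 ]
[78, 78, 78, 78, 78, 78, 78, 78, 79, 85, 95, 95, 95, 95, 95, 95, 92, 68, 66, 77, 81, 81, 81, 82, 82, 81, 79, 72, 64, 63, 65, 66, 66, 66, 65, 65, 64, 65, 65, 66, 66, 65, 65, 65, 65, 65, 63, 63, 63, 63, 61, 63, 63, 64, 65, 64, 65, 64, 64, 64, 65, 65, 64, 64, 64, 64, 63, 63, 63, 62, 63, 63, 63, 61, 61, 63, 65, 65, 66, 66, 66, 66, 66, 71, 81, 80, 80, 81, 83, 79, 68, 62, 83, 96, 96, 96, 96, 96, 96, 94, 80, 78, 78, 79, 79, 79, 79, 79, 79, 79, 79, 79, 79, 79, 78]
```

Emit:
send_rows(
  commands="15 0 0 0 0;15 0 0 0 0",
)

```text
t: 14.22
tcp_pos: [0.6179, 0.1032, 0.0457]
tool_rot: [0.638, 0.77, 0.001, 0.001]
force: [0.4, -6.0, 3.6]
finger_gap: 0.261
gripper_force: 49.7
```

Emit:
send_rows(
  commands="15 0 -0.05 0 0;15 0 0 0 0;15 0 0 0 0;15 0 0 0 0",
)

```text
t: 14.55
tcp_pos: [0.6178, 0.103, 0.0458]
tool_rot: [0.638, 0.77, 0.001, 0.002]
force: [1.7, -6.4, 2.6]
finger_gap: 0.264
gripper_force: 49.6
```

Emit:
send_rows(
  commands="15 0 0.06 0 0;15 0 0.05 0 0;15 0 0 0 0;15 0 0 0 0;15 0 0 0 0",
)

```text
t: 14.97
tcp_pos: [0.6182, 0.1034, 0.0454]
tool_rot: [0.637, 0.77, -0.0, 0.001]
force: [-0.5, -7.0, 4.1]
finger_gap: 0.264
gripper_force: 49.7
```

Emit:
send_rows(
  commands="15 0 0.02 0.05 0;15 0 0 0.05 0;15 0 0 0.03 0;15 0 0 0 0;15 0 0 0 0;15 0 0 0 0",
)

```text
t: 15.47
tcp_pos: [0.6184, 0.1034, 0.043]
tool_rot: [0.638, 0.77, -0.0, 0.0]
force: [-0.9, -7.2, 3.6]
finger_gap: 0.261
gripper_force: 49.8
```

```bash
python3 - <<'E'
import c
from c import *
st=readout.sense();print(st['force'],st['ft_torque'],st['tool_rot'])
x=g[:,270:292].mean(1);d=np.diff(x);r=85+np.argmin(d[85:120]);print('plate far edge row',r,t(281,r+.5,.032))
print([int(v) for v in x[165:182]])
c2=np.zeros((600,800,3),np.uint8)
c2[:,:400]=cv2.resize(s['pixels'][100:370,190:370],(400,600),interpolation=cv2.INTER_CUBIC)
d=snap('side','s5')['pixels']
c2[:,400:]=cv2.resize(d[150:225,285:335],(400,600),interpolation=cv2.INTER_CUBIC)
save(c2,'low.png')
E
```

```text
[0.61843937 0.10345937 0.0429878 ] 100.77214491048365
base L,R (deg,y@0,y@50,n) [(np.float64(0.05), np.float64(-35.92), np.float64(-35.88), 205), (np.float64(0.05), np.float64(32.75), np.float64(32.8), 203)] centre@50 -1.5400000000000027
[ 0.12849906 -7.23286504  3.47214589] [-1.03982366  0.22931935  0.03429206] [ 6.37611142e-01  7.70358194e-01 -2.67028288e-04  4.60590522e-04]
plate far edge row 110 [72.15903848 -0.22097702 10.91199313]
[40, 38, 36, 34, 33, 33, 33, 33, 33, 33, 38, 54, 62, 59, 72, 72, 72]
```

View pics/low.png

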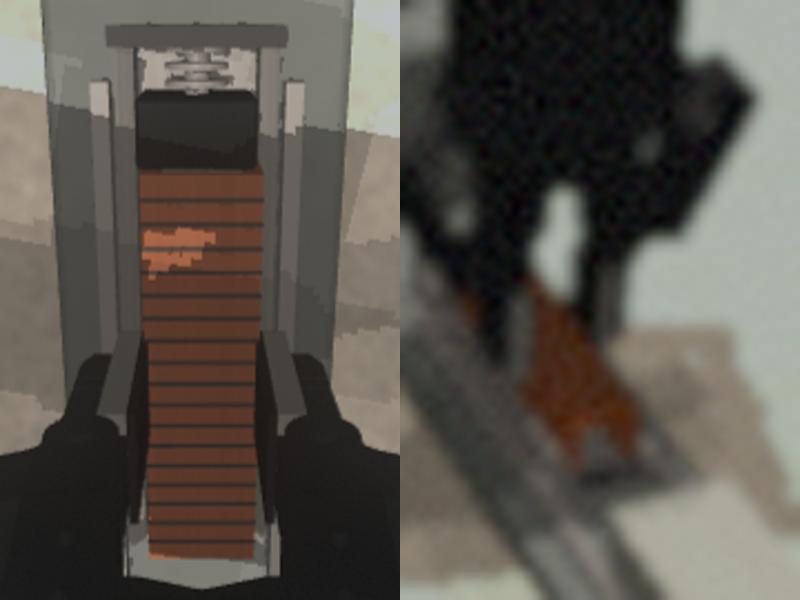

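Emit:
send_rows(
  commands="15 0 0 0.05 0;15 0 0 0.03 0;15 0 0 0.02 0;15 0 0 0 0;15 0 0 0 0;15 0 0 0 0",
)

```text
t: 16.07
tcp_pos: [0.6184, 0.1035, 0.0412]
tool_rot: [0.638, 0.77, -0.0, 0.0]
force: [-1.0, -6.6, 4.1]
finger_gap: 0.261
gripper_force: 49.9
```

Emit:
send_rows(
  commands="15 0 0 0.03 0;15 0 0 0.02 0;15 0 0 0 0;15 0 0 0 0;15 0 0 0 0",
)

```text
t: 16.48
tcp_pos: [0.6184, 0.1036, 0.041]
tool_rot: [0.638, 0.77, -0.0, 0.001]
force: [-3.2, -6.7, 9.1]
finger_gap: 0.264
gripper_force: 50.4
```

The strip is on the floor: z stopped at 0.041 as predicted and the vertical force rose. Releasing it now.

Emit:
send_rows(
  commands="24 0 0 -0.03 0;27 0 0 0 0;30 0 0 0 0;35 0 0 0 0;40 0 0 0 0;50 0 0 0 0;50 0 0 0 0;50 0 0 0 0;50 0 0 -0.2 0;50 0 0 -0.5 0;50 0 0 -0.8 0;50 0 0 0 0;50 0 0 0 0;50 0 0 0 0",
)

```text
t: 17.65
tcp_pos: [0.6182, 0.1041, 0.0702]
tool_rot: [0.638, 0.77, 0.0, 0.0]
force: [-0.1, -0.6, -0.7]
finger_gap: 0.59
gripper_force: 0.0
```

```bash
python3 - <<'E'
import c
from c import *
save(np.hstack([cv2.resize(s['pixels'][40:340,190:370],(360,600),interpolation=cv2.INTER_CUBIC),cv2.resize(snap('side','s7')['pixels'][150:240,280:340],(400,600),interpolation=cv2.INTER_CUBIC)]),'rel.png')
E
```

```text
[0.6178766  0.10414066 0.06968679] 100.76111526775328
base L,R (deg,y@0,y@50,n) [(np.float64(0.01), np.float64(-35.57), np.float64(-35.56), 205), (np.float64(0.04), np.float64(33.34), np.float64(33.38), 202)] centre@50 -1.0899999999999999
```

View pics/rel.png

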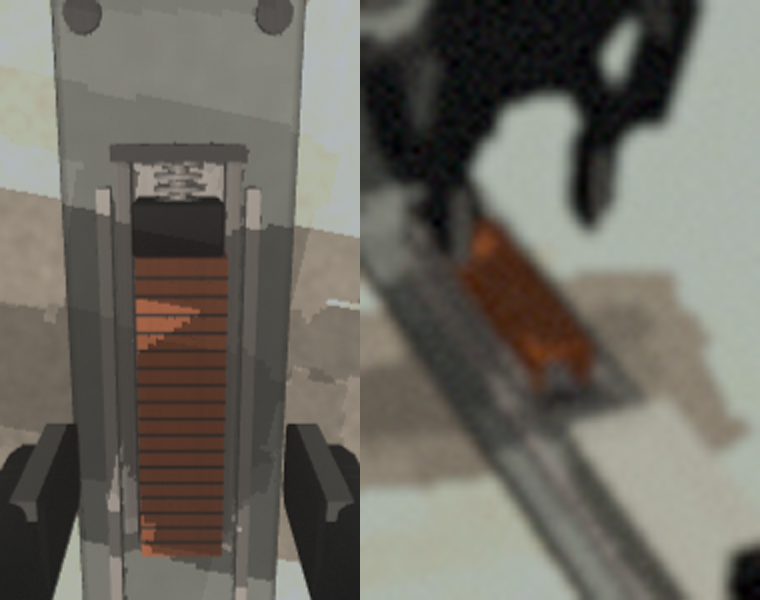

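The strip is released and lying in the channel against the follower. I'll check its height from the length in the image, then move to the rail grip.

```bash
python3 - <<'E'
from m import *
q=lambda u,v,z:t(190+u/2,40+v/2,z)
for z in(.042,.045,.048):
    A=[q(u,v,z) for u,v in((134,256),(228,256),(139,555),(221,555))]
    print(z,[a[:2].round(1).tolist() for a in A],'front len',(A[0]-A[2])[0].round(1),'wF',(A[1]-A[0])[1].round(1),'wB',(A[3]-A[2])[1].round(1))
# rail grip target: in stapler frame
a=np.radians(100.78);X=np.array([np.cos(a),np.sin(a)]);Y=np.array([np.sin(a),-np.cos(a)]) # tool x,y in world
S=load('scene');D=load('s7')
D2=load('side')
print('tcp',T)
# grip block seen in initial scene and side pictures: segment dark blob
for n,s_,box in(('scene',S,(205,215,250,250)),('side',D2,(325,220,355,248))):
    im=s_['pixels'].astype(int).max(2);x0,y0,x1,y1=box
    ys,xs=np.where(im[y0:y1,x0:x1]<70);w=at(s_,xs.mean()+x0,ys.mean()+y0,.062)
    d=M.T@(w-T);print(n,len(xs),w.round(4),'tool',d.round(4))
E
```

```text
[0.6176912  0.10411594 0.06938394] 100.7583919750226
0.042 [[43.7, -12.0], [43.7, 12.2], [-46.3, -12.5], [-46.3, 12.0]] front len 90.0 wF 24.2 wB 24.5
0.045 [[44.2, -11.8], [44.2, 12.0], [-44.1, -12.2], [-44.1, 11.8]] front len 88.4 wF 23.7 wB 24.0
0.048 [[44.8, -11.5], [44.8, 11.7], [-41.9, -12.0], [-41.9, 11.6]] front len 86.7 wF 23.3 wB 23.6
tcp [0.6176912  0.10411594 0.06938394]
scene 71 [ 0.6623 -0.0822  0.062 ] tool [-0.1913  0.0091  0.0073]
side 96 [ 0.6518 -0.1017  0.062 ] tool [-0.2086 -0.0049  0.0073]
```

Emit:
send_rows(
  commands="60 0 0 -0.5 0;60 0 0 -1 0;60 0 0 -1 0;60 0 0 -1 0;60 -0.5 0 -1 0;60 -1 0 0 0;60 -1 0 0 0;60 -1 0 0 0;60 -1 0 0 0;60 -1 0 0 0;60 -1 0 0 0;60 -1 0 0 0;60 -1 0 0 0;60 -1 0 0 0;60 -1 0 0 0;60 -0.7 0 0 0;60 0 0 0 0;60 0 0 0 0;60 0 0 0 0",
)

```text
t: 19.33
tcp_pos: [0.6595, -0.1148, 0.1598]
tool_rot: [0.638, 0.77, 0.0, -0.001]
force: [0.0, -0.3, 0.1]
finger_gap: 0.701
gripper_force: 0.0
```

```bash
python3 - <<'E'
import h;h.snap('wrist','w4')
from m import *
save(s['pixels'],'rail.png',1.42)
E
```

```text
[ 0.65957337 -0.11453056  0.15978022] 100.8163988737474
```

View pics/rail.png

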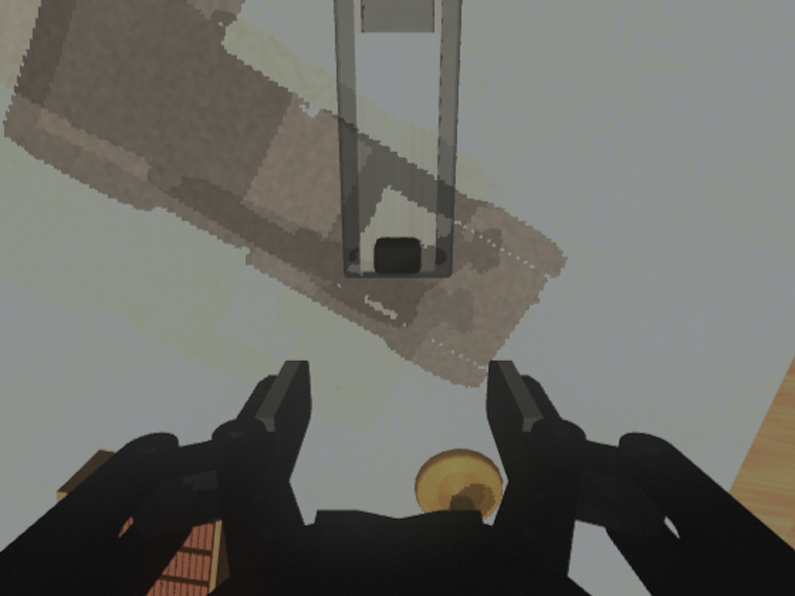

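The black grip block is at (397,255), spanning x 375–420 and y 238–272. The candlestick stands at about (458,485), behind the stapler.

```bash
python3 - <<'E'
from m import *
for a in [('gfl',375,238,.071),('gfr',420,238,.071),('gbl',375,262,.071),('gbr',420,262,.071),('g back low',397,272,.05),('candle top',465,505,.105),('candle foot L',415,485,.005),('candle foot front',458,450,.01),('rail rear',397,272,.047),('base rear L',345,277,.014),('base rear R',452,276,.014),('rail front',397,32,.047)]: show(*a)
x=g[:,272:288].mean(1);print([int(v) for v in x[155:205]])
E
```

```text
[ 0.65957337 -0.11453056  0.15978022] 100.8163988737474
gfl [ 32.9 -12.1  88.8]
gfr [32.9 10.3 88.8]
gbl [ 20.7 -12.3  88.8]
gbr [20.7 10.4 88.8]
g back low [ 10.1  -1.3 109.8]
candle top [-98.3  33.3  54.6]
candle foot L [-170.    12.   154.6]
candle foot front [-134.9   43.1  149.6]
rail rear [  9.4  -1.3 112.8]
base rear L [ -2.3 -34.8 145.8]
base rear R [ -1.7  33.8 145.8]
rail front [129.6  -1.1 112.9]
[134, 134, 133, 133, 133, 133, 133, 133, 133, 133, 133, 118, 58, 32, 32, 32, 33, 33, 35, 37, 38, 40, 40, 39, 39, 39, 39, 38, 37, 37, 37, 36, 36, 35, 35, 34, 33, 38, 49, 52, 61, 80, 79, 79, 79, 79, 79, 80, 81, 81]
```

Emit:
send_rows(
  commands="60 0.6 -0.05 0 0;60 0.65 0 0.5 0;60 0 0 1 0;60 0 0 1 0;60 0 0 1 0;60 0 0 0.8 0;60 0 0 0.4 0;60 0 0 0.2 0;60 0 0 0 0;60 0 0 0 0;60 0 0 0 0",
)

```text
t: 20.3
tcp_pos: [0.6553, -0.0915, 0.0632]
tool_rot: [0.638, 0.77, 0.0, 0.001]
force: [0.4, 0.5, -0.2]
finger_gap: 0.699
gripper_force: 0.0
```

Emit:
send_rows(
  commands="40 0 0 0 0;30 0 0 0 0;15 0 0 0 0;15 0 0 0 0;15 0 0 0 0;15 0 0 0 0;15 0 0 0 0;15 0 0 0 0;15 0 0 0 0",
  grip_force=30,
)

```text
t: 21.05
tcp_pos: [0.6544, -0.0918, 0.0627]
tool_rot: [0.638, 0.77, -0.0, 0.0]
force: [-2.3, -0.3, 5.7]
finger_gap: 0.271
gripper_force: 30.7
```

Emit:
send_rows(
  commands="15 0.2 0 -0.03 0;15 0.4 0 0 0;15 0.5 0 0 0;15 0.5 0 0 0;15 0.5 0 0 0;15 0.5 0 0 0;15 0.5 0 0 0;15 0.5 0 0 0;15 0.5 0 0 0;15 0.5 0 0 0;15 0.5 0 0 0;15 0.5 0 0 0;15 0.5 0 0 0;15 0.4 0 0 0;15 0.2 0 0 0;15 0 0 0 0;15 0 0 0 0;15 0 0 0 0",
)

```text
t: 22.55
tcp_pos: [0.6289, 0.0427, 0.0627]
tool_rot: [0.638, 0.77, 0.001, -0.001]
force: [-1.3, 0.7, 5.4]
finger_gap: 0.269
gripper_force: 30.7
```

Emit:
send_rows(
  commands="15 0.2 0 0 0;15 0.2 0 0 0;15 0.2 0 0 0;15 0.1 0 0 0;15 0.1 0 0 0;15 0 0 0 0;15 0 0 0 0;15 0 0 0 0",
)

```text
t: 23.22
tcp_pos: [0.6261, 0.0574, 0.0627]
tool_rot: [0.638, 0.77, 0.0, -0.0]
force: [-0.9, -1.3, 5.5]
finger_gap: 0.276
gripper_force: 30.7
```

Emit:
send_rows(
  commands="15 0.05 0 0 0;15 0.05 0 0 0;15 0.05 0 0 0;15 0.05 0 0 0;15 0 0 0 0;15 0 0 0 0",
)

```text
t: 23.72
tcp_pos: [0.6254, 0.061, 0.0627]
tool_rot: [0.638, 0.77, 0.0, -0.0]
force: [-1.1, -2.7, 5.6]
finger_gap: 0.273
gripper_force: 30.7
```

Emit:
send_rows(
  commands="15 0.05 0 0 0;15 0.05 0 0 0;15 0.05 0 0 0;15 0.05 0 0 0;15 0 0 0 0;15 0 0 0 0",
)

```text
t: 24.22
tcp_pos: [0.6247, 0.0649, 0.0627]
tool_rot: [0.638, 0.77, 0.0, -0.0]
force: [-0.8, -2.7, 5.6]
finger_gap: 0.271
gripper_force: 30.7
```

Emit:
send_rows(
  commands="15 0.05 0 0 0;15 0.05 0 0 0;15 0.05 0 0 0;15 0 0 0 0;15 0 0 0 0",
)

```text
t: 24.63
tcp_pos: [0.6243, 0.0672, 0.0628]
tool_rot: [0.637, 0.771, -0.0, 0.0]
force: [-1.3, -5.2, 4.4]
finger_gap: 0.271
gripper_force: 30.7
```

Emit:
send_rows(
  commands="15 0.05 0 0 0;15 0.05 0 0 0;15 0.05 0 0 0;15 0 0 0 0;15 0 0 0 0",
)

```text
t: 25.05
tcp_pos: [0.6243, 0.0674, 0.0628]
tool_rot: [0.637, 0.771, -0.001, 0.002]
force: [-0.1, -12.4, 4.0]
finger_gap: 0.273
gripper_force: 30.6
```

Hard stop after 162 mm of travel, which fits the measured opening. Now I release and take the hand away.

Emit:
send_rows(
  commands="15 -0.1 0 0 0;22 0 0 0 0;26 0 0 0 0;32 0 0 0 0;45 0 0 0 0;60 0 0 0 0;60 0 0 0 0;60 0 0 0 0;60 0 0 -0.3 0;60 0 0 -0.8 0;60 0 0 -1 0;60 0 0 -1 0;60 0 0 -1 0;60 0 0 -1 0;60 -1 0 -0.5 0;60 -1 0 0 0;60 -0.5 0 0 0;60 0 0 0 0;60 0 0 0 0;60 0 0 0 0",
)

```text
t: 26.72
tcp_pos: [0.6327, 0.0193, 0.1738]
tool_rot: [0.638, 0.77, -0.0, -0.001]
force: [-0.4, -0.2, -0.3]
finger_gap: 0.707
gripper_force: 0.0
```

```bash
python3 - <<'E'
import h;h.snap('wrist','w4')
from m import *
C=np.hstack([cv2.resize(s['pixels'][0:300,170:390],(440,600)),cv2.resize(snap('side','s9')['pixels'][130:265,260:341],(360,600),interpolation=cv2.INTER_CUBIC)])
save(C,'fin.png')
E
```

```text
[0.63272046 0.01946287 0.17385081] 100.78886516118254
```

View pics/fin.png

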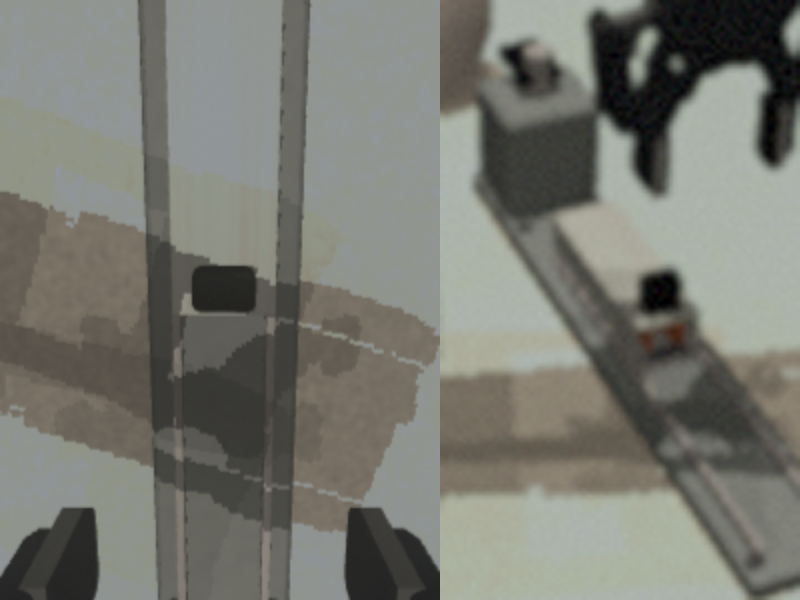

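The picture shows the rail shut, with its grip block at (223,288), and the strip's end under it. The gripper is clear. By the numbers, the grip is at x of about -48 mm and the strip centre at about -12 mm.

```bash
python3 -c "
from station import sign_off
print(sign_off())"
```

```text
the job is handed in; nothing more can be done
None
```

I loaded the strip flat between the lip and the follower, shut the cover rail to its stop over it, took the hand clear and handed the job in at about 27 s; the sign-off returned no verdict.

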